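# Walk a flanged bearing cup squarely into its block

## Task

Take the steel flanged bearing cup from the bench by its flange, start it skirt down in the bore of the aluminium block, and let go of it while it still stands well proud. Then, without gripping it again, seat it with the shut fingertips: push gently on the raised rim of the flange, never on the bearing's inner face, a little at a time on alternate sides all round so that it goes in square without cocking, until the flange sits fully home on the block. Never push harder than about 30 N, and leave the other things alone.

Things in the scene. Friction and masses are not known exactly. Their poses are not given: they have to be found in the camera images.
- cup_center (a point): Steel flanged bearing cup, 38 mm high, loose on the bench, skirt down; this point is on its axis, half-way up (19 mm over its underside), z along the axis, up. Flange: ring of 66 mm outer and 38 mm inner diameter, 24 to 36 mm over the underside, with a raised land of 64 mm outer diameter, 7 mm wide and 2 mm high on top (38 mm; inside, a recess 12 mm deep). Skirt: the lower 24 mm, 40 mm diameter, tapering to 35 mm over its last 11 mm at its lower end. 0.42 to 0.6 kg.
- cup: The same cup; origin at the centre of its underside, z up along its axis.
- flange: The cup's flange ring (66 mm), one piece with the cup: the place to grip it. Origin as the cup's.
- rim: The raised annular land on top of the flange, one piece with the cup: the place to push. Origin as the cup's.
- inner: The bearing's inner face at the bottom of the cup's recess, one piece with the cup: not to be pushed on. Origin as the cup's.
- bore (a point): Centre of the bore's mouth, in the plane of the block's top face; z up, x and y along the block's sides. Fixed aluminium block 130 x 130 mm, 40 mm high, a low screw head at each corner; bore 43 mm wide, 30 mm deep. With the cup fully home its flange rests on the face and cup_center is 5 mm below this point.
- block: The bearing block (see bore); origin under its centre on the bench. In the bore's wall, 6.5 mm below the mouth, eight sprung steel lugs spaced evenly grip the skirt: set in by hand the cup stops with its flange about 9 to 13 mm over the face and is held by friction. Pushing one side of the rim down takes 5 to 12 N at first, 12 to 22 N deeper; the whole cup at once 30 N or more. Pushed on one side only it cocks and jams.
- tyre_wheel: Bystander: loose wheel with grey tyre, 63 mm wide, 24 mm high; may stand where the cup could; origin under its centre. Not to be moved.
- omni_wheel: Bystander: loose black and grey omni wheel with rollers, 64 mm wide, 25 mm high; origin under its centre. Not to be moved.
- motor: Bystander: loose small gear motor, 26 x 69 x 32 mm, origin under its centre. Not to be moved.
Mind the look-alikes: they are no part of the job. Leave any green look-alike of the cup alone.

How it is judged:
By the outcome, as a careful person would: the job done as asked, in the order asked, and still so for the second after the job is handed in, with the robot touching nothing.
It also fails if it takes over 72 s, if anything falls off the work surface, if the arm or the gripper's body presses on something with over 40 N, if the wrist force passes 120 N, or if a joint passes its speed limit or range.

## Robot

A 6-joint arm with a two-finger parallel gripper is mounted at the origin on a cart in front of the work surface, level with it; the furniture and walls round the work are solid. World frame = base frame: x ahead of the robot, y to its left, z up, the work surface at z = 0. Lengths are in m, angles in degrees, forces in N, time in s.
With the tool pointing down it reaches from about 0.4 to 0.825 m from the base axis. Payload 7 kg.
Tool frame: the origin (TCP) lies midway between the tips of the shut fingers; the grasp point (between the pads) lies 19 mm behind it; z points along the fingers, y is the line along which they close (so a half turn about z gives the same grasp; the last joint's range is limited). The gripper opens to 88 mm and grips with 3 to 60 N. Pads are 19 mm wide; open, the fingers measure 130 mm over their backs; the gripper's body (78 mm by 193 mm) begins 47 mm behind the grasp point.
Start: joints at [-59.295, 20.546, 0.682, 0, -70.136, -16.507], TCP at [0.166, -0.654, 0.227] pointing down, gripper open.
Joint ranges: [-176.03, 176.03], [-82.01, 121.73], [-58.28, 71.71], [-173.87, 95.51], [-174.79, -0.11], [-173.66, 173.66]. Speed limits (degrees/s): [136.94, 136.94, 172.46, 180, 180, 180].

## Interface

Orientations are given as [roll, pitch, yaw] about the fixed x, y, z axes, in that order (R = Rz(yaw) Ry(pitch) Rx(roll)).
In Python, from plant import telemetry, viewer, workorder gives the robot as it stands. The module is installed in compiled form; this text tells all that it offers.
- The arm moves only by the tool carry_out, never from a script. Its argument "rows" is a list of rows, each a list of 6 numbers: the shift along the tool's x, y, z in m, then the turn, a rotation vector about the tool's x, y, z in rad. In form: [[tx, ty, tz, ax, ay, az], ...]. A call has 1 to 8 rows; each row is the pose to reach, as a shift and turn from the pose commanded when the call began, along the tool's axes at that moment; what a row does not reach only later rows make up. A row lasts 1/8 s, in which the tool goes at most 62.5 mm and 10.7 degrees, less where a joint would pass 70% of its speed; a pose out of reach is approached as far as the arm can. A call with a gripper value outside its range is refused whole. "grip" is the gripper's target within -1 to 1 (fully open at 1, half-way at 0, shut at -1), set as the call begins (left out, the last holds). The fingers move at their own pace and stop on an object; the grip force is fixed at half the most. Time passes only in rows, so rows that repeat a pose let the fingers close. It gives the time, the measured TCP pose, the force, the opening and the grip force at its end, in the units of the state.
- telemetry.get_obs(): the state, without advancing time (a new reading comes with each control period).
- viewer.snapshot(name): name is "side" or "top"; returns the picture (400x640x3 uint8, red, green, blue); there is no depth.
- viewer.camera_info(name): a dict with "intrinsics" (3x3 intrinsics, pixels), "extrinsics" (4x4, takes a point from camera to world coordinates). Camera axes: x right, y down, z forward; pixel columns grow to the right and rows downward; lengths in m; the calibration is good to about 2 mm. A picture is of the moment at which its call begins. camera_info takes no time and is no camera call.
- workorder.close_job(): hands the job in; it is judged then, once.
The state is a dict: "clock": time; "joint_pos": joint angles; "qvel": joint speeds; "tau": joint torques, N m; "tool_pos": TCP position; "orientation": TCP orientation; "force": force on the tool from outside, world axes, zero at the start; "moment": the same for the moment, N m; "opening": finger opening in m; "gripper_force": force on a finger pad.
Only numpy, scipy, OpenCV 4.12 (cv2) and the standard library are available. Lean on these libraries where they do the work, as an engineer would, in place of code of your own. Each camera call takes 0.05 s, during which the arm holds its last target. There are 200 camera calls.

## Working session

There is one attempt and no reset: what is moved stays moved. The work goes in short steps, Python scripts to look and compute and a tool call to move; the robot and the scene stay as the last step left them, time stands still between calls to the robot, and variables do not carry over. Pictures are saved under pics/ and viewed, at most 10 in all, crops included, and the job is handed in when it is done.

Besides the shell and the picture viewer there is one more tool, called as name(argument=value, ...), one argument or row to a line, values as JSON. carry_out: Moves the arm, as the interface text tells. Its arguments: {"type":"object","properties":{"rows":{"type":"array"},"grip":{"type":"number"}},"required":["rows"]}

```bash
mkdir -p pics
python3 - <<'E'
from plant import telemetry, viewer
import cv2,numpy as np
for n in("side","top"):
    cv2.imwrite(f"pics/{n}0.png",viewer.snapshot(n)[:,:,::-1])
    c=viewer.camera_info(n);print(n,np.round(c["intrinsics"],1).tolist(),np.round(c["extrinsics"],3).tolist())
print(telemetry.get_obs())
E
```

```text
side [[445.6, 0.0, 315.7], [0.0, 445.6, 200.0], [0.0, 0.0, 1.0]] [[-0.924, -0.147, 0.353, 0.241], [-0.381, 0.293, -0.877, 0.773], [0.026, -0.945, -0.327, 0.335], [0.0, 0.0, 0.0, 1.0]]
top [[380.0, 0.0, 319.5], [0.0, 380.0, 196.5], [0.0, 0.0, 1.0]] [[-0.026, -0.99, 0.135, 0.434], [-0.999, 0.031, 0.031, 0.036], [-0.035, -0.134, -0.99, 0.911], [0.0, 0.0, 0.0, 1.0]]
{'clock': 0.1, 'joint_pos': array([-5.92947251e+01,  2.05857048e+01,  6.39867649e-01, -1.79693137e-02,
       -7.01338490e+01, -1.65062713e+01]), 'qvel': array([-0.1366343 , -0.12664944,  0.17923273,  0.06677088, -0.10181759,
        0.00526947]), 'tau': array([-2.25610340e-03, -5.84161985e+01,  2.93750292e+01,  7.01553404e+00,
        1.01717180e-02, -7.00911687e-05]), 'tool_pos': array([ 0.16544147, -0.65397863,  0.2257404 ]), 'orientation': array([ 1.79918798e+02, -6.44540204e-03, -1.65807110e+02]), 'force': array([ 0.8131751 ,  0.42374351, -0.80048006]), 'moment': array([-0.00467783, -0.00908044, -0.03345502]), 'gripper_force': 0.0, 'opening': 0.08767917517138367}
```

View pics/top0.png

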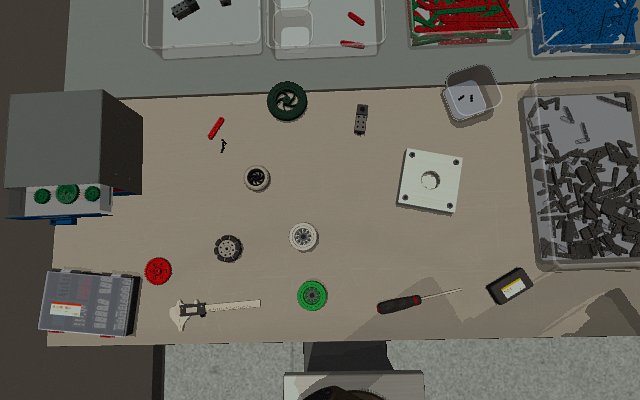

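View pics/side0.png

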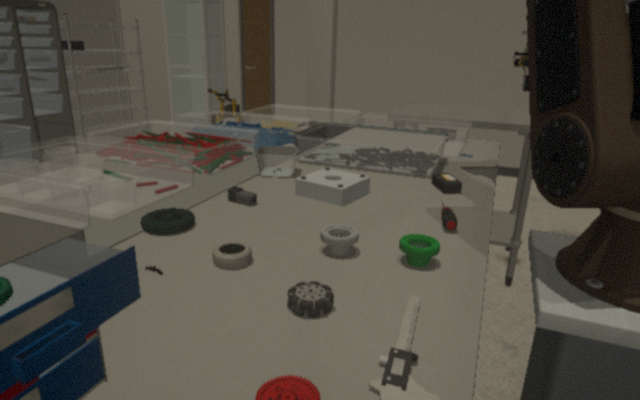

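The top view shows the cup at about (303,236), the block at (430,181) with its bore at about (430,180), the green look-alike at (312,295), and the tyre wheel at (257,178). The side view shows the cup at (340,240). Next I'll measure the cup and block more closely.

```bash
cat > h.py <<'E'
import numpy as np,cv2
from plant import telemetry, viewer
def unproj(n,uv,z):
    c=viewer.camera_info(n);K,E=c["intrinsics"],c["extrinsics"]
    d=E[:3,:3]@np.linalg.solve(K,[uv[0],uv[1],1.]);o=E[:3,3]
    return o+d*(z-o[2])/d[2]
def proj(n,p):
    c=viewer.camera_info(n);K,E=c["intrinsics"],c["extrinsics"]
    q=K@(E[:3,:3].T@(np.array(p).T-E[:3,3:4])); return (q[:2]/q[2]).T
def ring(c,r,z):
    t=np.linspace(0,2*np.pi,73);return np.c_[c[0]+r*np.cos(t),c[1]+r*np.sin(t),0*t+z]
def overlay(n,img,curves,box,s,fn):
    x,y,w,h=box
    im=cv2.resize(img[y:y+h,x:x+w,::-1],None,fx=s,fy=s,interpolation=cv2.INTER_CUBIC)
    for p,col in curves: cv2.polylines(im,[np.int32(((proj(n,p)-[x,y]+.5)*s-.5)*8).reshape(-1,1,2)],False,col,1,cv2.LINE_AA,3)
    cv2.imwrite(fn,im); return im
E
python3 - <<'E'
from h import *
a=viewer.snapshot("top");b=viewer.snapshot("side")
c=unproj("top",(303,236.5),.036);bo=unproj("top",(430,180.5),.04)
print(c,bo,proj("top",[c,bo]),proj("side",[c,bo]))
# block outline from the bright top face
for nm,n,im,box in(("blk","top",a,(385,140,90,85)),("cup","top",a,(275,205,60,60))):
    x,y,w,h=box;g=cv2.cvtColor(im,cv2.COLOR_RGB2GRAY)[y:y+h,x:x+w]
    t,m=cv2.threshold(g,0,255,cv2.THRESH_OTSU)
    k=max(cv2.findContours(m,cv2.RETR_EXTERNAL,cv2.CHAIN_APPROX_NONE)[0],key=cv2.contourArea)
    print(nm,t,[np.round(v,2) for v in cv2.minAreaRect(k)[:2]],cv2.boxPoints(cv2.minAreaRect(k))+[x,y],cv2.minEnclosingCircle(k),cv2.fitEllipse(k))
A=overlay("top",a,[(ring(c,.033,.036),(0,0,255))],(273,206,60,60),6,"t")if 0 else overlay("top",a,[(ring(c,.033,.036),(0,0,255))],(273,206,60,60),6,"pics/_a.png")
B=overlay("top",a,[(ring(bo,.0215,.04),(0,0,255))],(390,140,80,80),5,"pics/_b.png")
C=overlay("side",b,[(ring(c,.033,.036),(0,0,255)),(ring(bo,.0215,.04),(0,0,255))],(290,155,90,110),4,"pics/_c.png")
H=600;o=np.zeros((600,800,3),np.uint8);o[:360,:360]=A;o[:400,390:790]=B
cv2.imwrite("pics/ov1.png",o)
E
```

```text
[0.46196516 0.10409545 0.036     ] [ 0.58212129 -0.19180426  0.04      ] [[303.  236.5]
 [430.  180.5]] [[340.78486285 231.51114208]
 [334.48314504 177.23362437]]
blk 145.0 [array([45.68, 39.86]), array([57.91, 55.43])] [[397.39999962 202.20000076]
 [406.89724541 147.59082556]
 [463.95413208 157.51375961]
 [454.45688629 212.12293243]] ((45.5, 40.0), 39.70211410522461) ((45.417205810546875, 39.87990951538086), (63.941585540771484, 66.8770980834961), 115.98995208740234)
cup 101.0 [array([29.5, 29.5]), array([59., 59.])] [[275. 205.]
 [334. 205.]
 [334. 264.]
 [275. 264.]] ((29.5, 29.5), 41.719398498535156) ((29.5, 29.5), (69.81904602050781, 69.81904602050781), 0.0)
```

View pics/ov1.png

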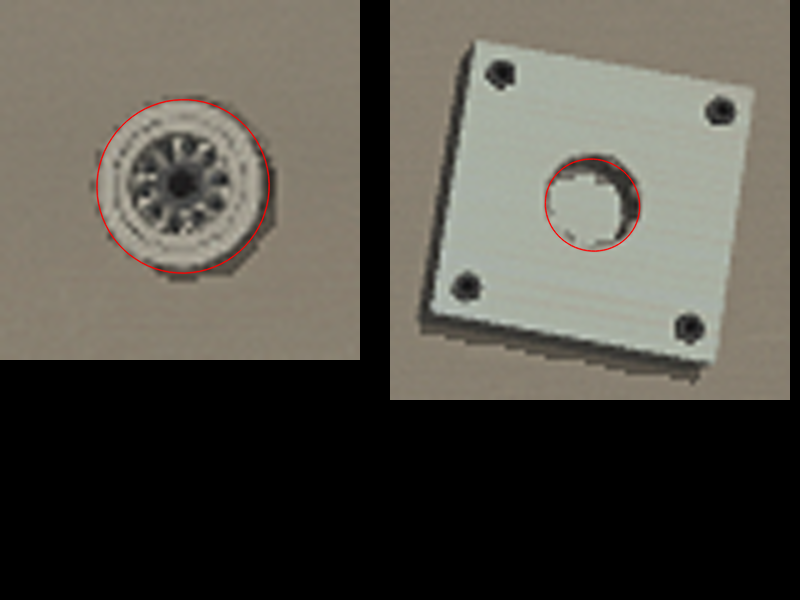

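View pics/_c.png

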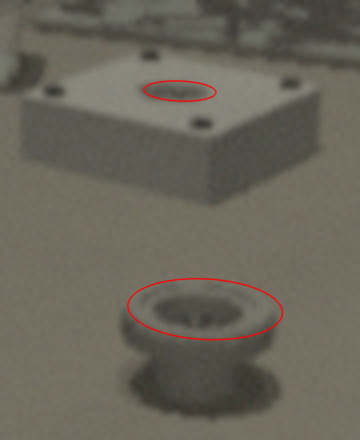

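The overlays put the cup near (0.462, 0.104). Using the screw heads and outline, the bore is near (0.5835, -0.1925). Calibration disagreement is 1–2 mm.

```bash
cat >> h.py <<'E'
from scipy.spatial.transform import Rotation as Ro
def rel(ts,base=None):
    """rows for world targets (x,y,z,yaw), tool down; base=(pos,rpy) commanded pose"""
    o=telemetry.get_obs()
    p,r=(o["tool_pos"],o["orientation"]) if base is None else base
    R0=Ro.from_euler("xyz",r,degrees=True)
    for x,y,z,yw in ts:
        R=Ro.from_euler("xyz",[180,0,yw],degrees=True)
        print(np.round(np.r_[R0.inv().apply(np.array([x,y,z])-p),(R0.inv()*R).as_rotvec()],4).tolist())
E
python3 -c "
from h import *
rel([(.45,-.25,.2,180),(.462,.104,.12,180)],([.166,-.654,.227],[180,0,-165.8]))"
```

```text
[-0.3744, 0.322, 0.027, -0.0, -0.0, 0.2478]
[-0.4729, 0.6622, 0.107, -0.0, -0.0, 0.2478]
```

carry_out(
  rows=[
    [-0.374,0.322,0.027,0,0,0.2478],
    [-0.374,0.322,0.027,0,0,0.2478],
    [-0.374,0.322,0.027,0,0,0.2478],
    [-0.374,0.322,0.027,0,0,0.2478],
    [-0.374,0.322,0.027,0,0,0.2478],
    [-0.374,0.322,0.027,0,0,0.2478],
    [-0.374,0.322,0.027,0,0,0.2478],
    [-0.374,0.322,0.027,0,0,0.2478],
  ],
  grip=1,
)

```text
clock: 1.2
tool_pos: [0.4501, -0.2485, 0.1997]
orientation: [-180.0, 0.0, -180.0]
force: [0.6, -0.9, 0.1]
opening: 0.088
gripper_force: 0.0
```

carry_out(
  rows=[
    [-0.012,0.354,0.08,0,0,0],
    [-0.012,0.354,0.11,0,0,0],
    [-0.012,0.354,0.11,0,0,0],
    [-0.012,0.354,0.11,0,0,0],
    [-0.012,0.354,0.11,0,0,0],
    [-0.012,0.354,0.11,0,0,0],
    [-0.012,0.354,0.11,0,0,0],
    [-0.012,0.354,0.11,0,0,0],
  ],
)

```text
clock: 2.2
tool_pos: [0.4608, 0.1036, 0.0894]
orientation: [-180.0, -0.0, -179.9]
force: [0.6, 0.1, -0.2]
opening: 0.0874
gripper_force: 0.0
```

Run:
```python
from h import *
b=viewer.snapshot("side");o=telemetry.get_obs();p=o["tool_pos"];print(p,proj("side",[p]))
cv2.imwrite("pics/s2.png",cv2.resize(b[120:300,240:440,::-1],None,fx=3,fy=3,interpolation=cv2.INTER_CUBIC))
```

```text
[0.46102663 0.10309605 0.08967608] [[342.92751744 201.79895884]]
```

View pics/s2.png

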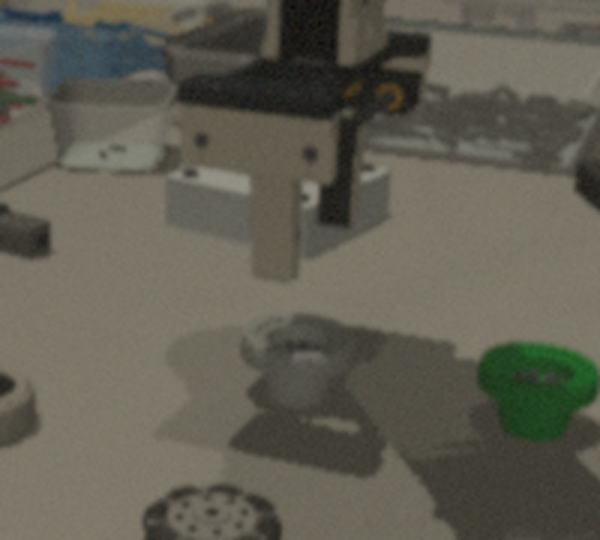

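The fingers hang centred over the cup: the tips are at about (275,278) and (337,225) in the crop, and the cup is below at (303,350). I'll go down and grip.

carry_out(
  rows=[
    [-0.001,0,0.036,0,0,0],
    [-0.001,0,0.06,0,0,0],
    [-0.001,0,0.072,0,0,0],
    [-0.001,0,0.072,0,0,0],
  ],
)

```text
clock: 2.75
tool_pos: [0.462, 0.1026, 0.0174]
orientation: [-180.0, -0.0, 179.9]
force: [-0.1, -0.1, 0.0]
opening: 0.0881
gripper_force: 0.0
```

carry_out(
  rows=[
    [0,0,0,0,0,0],
    [0,0,0,0,0,0],
    [0,0,0,0,0,0],
    [0,0,0,0,0,0],
    [0,0,0,0,0,0],
    [0,0,0,0,0,0],
    [0,0,0,0,0,0],
    [0,0,0,0,0,0],
  ],
  grip=-1,
)

```text
clock: 3.75
tool_pos: [0.4629, 0.1042, 0.0183]
orientation: [179.9, 0.1, -180.0]
force: [-0.6, 1.6, 6.4]
opening: 0.0648
gripper_force: 30.0
```

carry_out(
  rows=[
    [0,0,-0.04,0,0,0],
    [0,0,-0.09,0,0,0],
    [0,0,-0.1,0,0,0],
    [0,0,-0.1,0,0,0],
  ],
)

```text
clock: 4.25
tool_pos: [0.4616, 0.1034, 0.1173]
orientation: [180.0, -0.0, 180.0]
force: [-0.4, 0.0, -4.4]
opening: 0.0645
gripper_force: 30.0
```

carry_out(
  rows=[
    [-0.02,-0.05,0,0,0,0],
    [-0.04,-0.1,0,0,0,0],
    [-0.06,-0.15,0,0,0,0],
    [-0.08,-0.2,0,0,0,0],
    [-0.1,-0.25,0,0,0,0],
    [-0.12,-0.2965,0,0,0,0],
    [-0.1205,-0.2965,0,0,0,0],
    [-0.1205,-0.2965,0,0,0,0],
  ],
)

```text
clock: 5.25
tool_pos: [0.5809, -0.193, 0.1147]
orientation: [180.0, -0.3, 179.9]
force: [-0.6, -0.2, -4.8]
opening: 0.0644
gripper_force: 30.0
```

carry_out(
  rows=[
    [0,0,0.02,0,0,0],
    [0,0,0.03,0,0,0],
    [0,0,0.03,0,0,0],
    [0,0,0.03,0,0,0],
  ],
)

```text
clock: 5.75
tool_pos: [0.583, -0.1926, 0.088]
orientation: [-180.0, 0.0, -180.0]
force: [0.2, 1.2, -4.5]
opening: 0.0645
gripper_force: 30.0
```

Run:
```python
from h import *
b=viewer.snapshot("side");o=telemetry.get_obs();p=o["tool_pos"];print(p,o["opening"],o["force"])
u=[p[0],p[1]]
overlay("side",b,[(ring(u,.0175,p[2]-.018),(0,0,255)),(ring(u,.02,p[2]-.007),(0,0,255)),(ring((.5835,-.1925),.0215,.04),(0,255,0))],(270,120,130,95),6,"pics/s3.png")
```

```text
[ 0.58311144 -0.19272803  0.08824739] 0.06501962901474433 [-0.01384308 -0.45476321 -4.75707677]
```

View pics/s3.png

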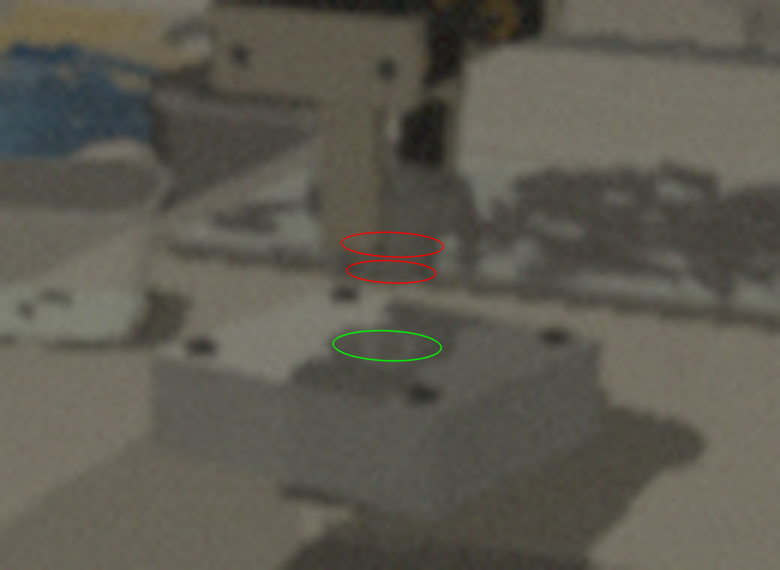

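The cup hangs above the bore: the block's mouth is at about (387,345) in the crop, and the cup hides behind the near finger at (350,200). I'll lower it in steps and watch the force.

carry_out(
  rows=[
    [0,0,0.012,0,0,0],
    [0,0,0.022,0,0,0],
    [0,0,0.03,0,0,0],
    [0,0,0.034,0,0,0],
    [0,0,0.034,0,0,0],
    [0,0,0.034,0,0,0],
  ],
)

```text
clock: 6.55
tool_pos: [0.5827, -0.193, 0.0537]
orientation: [-180.0, 0.0, -180.0]
force: [0.6, 0.9, -4.7]
opening: 0.0645
gripper_force: 30.0
```

carry_out(
  rows=[
    [0,0,0.001,0,0,0],
    [0,0,0.002,0,0,0],
    [0,0,0.003,0,0,0],
    [0,0,0.003,0,0,0],
  ],
)

```text
clock: 7.05
tool_pos: [0.5831, -0.193, 0.0508]
orientation: [-180.0, 0.1, -180.0]
force: [2.0, -0.7, -3.0]
opening: 0.0648
gripper_force: 30.0
```

carry_out(
  rows=[
    [-0.0006,0,0.001,0,0,0],
    [-0.0006,0,0.002,0,0,0],
    [-0.0006,0,0.002,0,0,0],
    [-0.0006,0,0.002,0,0,0],
  ],
)

```text
clock: 7.55
tool_pos: [0.5836, -0.193, 0.0487]
orientation: [-180.0, 0.0, -180.0]
force: [2.6, 0.2, -1.6]
opening: 0.065
gripper_force: 30.0
```

carry_out(
  rows=[
    [-0.0006,0,0.001,0,0,0],
    [-0.0006,0,0.002,0,0,0],
    [-0.0006,0,0.002,0,0,0],
    [-0.0006,0,0.002,0,0,0],
  ],
)

```text
clock: 8.05
tool_pos: [0.5842, -0.1929, 0.0467]
orientation: [-180.0, 0.0, -180.0]
force: [2.8, 1.4, -0.7]
opening: 0.0648
gripper_force: 30.0
```

carry_out(
  rows=[
    [-0.0005,0.0002,0.001,0,0,0],
    [-0.0005,0.0002,0.002,0,0,0],
    [-0.0005,0.0002,0.002,0,0,0],
    [-0.0005,0.0002,0.002,0,0,0],
  ],
)

```text
clock: 8.55
tool_pos: [0.5845, -0.1929, 0.0454]
orientation: [-180.0, 0.0, -180.0]
force: [1.1, 2.1, 6.8]
opening: 0.0648
gripper_force: 30.0
```

carry_out(
  rows=[
    [0,0,0.0005,0,0,0],
    [0,0,0.0005,0,0,0],
  ],
)

```text
clock: 8.8
tool_pos: [0.5846, -0.1929, 0.0453]
orientation: [-180.0, 0.0, -180.0]
force: [0.0, 2.4, 9.6]
opening: 0.0646
gripper_force: 30.0
```

carry_out(
  rows=[
    [0,0,0,0,0,0],
    [0,0,0,0,0,0],
    [0,0,0,0,0,0],
    [0,0,0,0,0,0],
  ],
  grip=1,
)

```text
clock: 9.3
tool_pos: [0.5839, -0.1928, 0.0437]
orientation: [180.0, -0.1, 180.0]
force: [-0.2, -0.1, -0.3]
opening: 0.0873
gripper_force: 0.0
```

carry_out(
  rows=[
    [0,0,-0.01,0,0,0],
    [0,0,-0.03,0,0,0],
    [0,0,-0.07,0,0,0],
    [0,0,-0.12,0,0,0],
    [0.06,0,-0.15,0,0,0],
    [0.12,0,-0.15,0,0,0],
    [0.16,0,-0.15,0,0,0],
    [0.16,0,-0.15,0,0,0],
  ],
)

```text
clock: 10.3
tool_pos: [0.4219, -0.1928, 0.1955]
orientation: [180.0, 0.1, 180.0]
force: [-0.0, -0.9, 0.6]
opening: 0.0877
gripper_force: 0.0
```

Run:
```python
from h import *
b=viewer.snapshot("side");a=viewer.snapshot("top");print(telemetry.get_obs()["tool_pos"])
c=(.5845,-.1929)
A=overlay("side",b,[(ring(c,.032,.065),(0,0,255))],(285,140,100,75),5,"pics/_d.png")
B=overlay("top",a,[(ring(c,.032,.065),(0,0,255)),(ring(c,.019,.065),(0,0,255))],(400,150,60,60),5,"pics/_e.png")
o=np.zeros((380,800,3),np.uint8);o[:375,:500]=A;o[:300,500:]=B;cv2.imwrite("pics/s4.png",o)
```

```text
[ 0.42477082 -0.19290327  0.19528271]
```

View pics/s4.png

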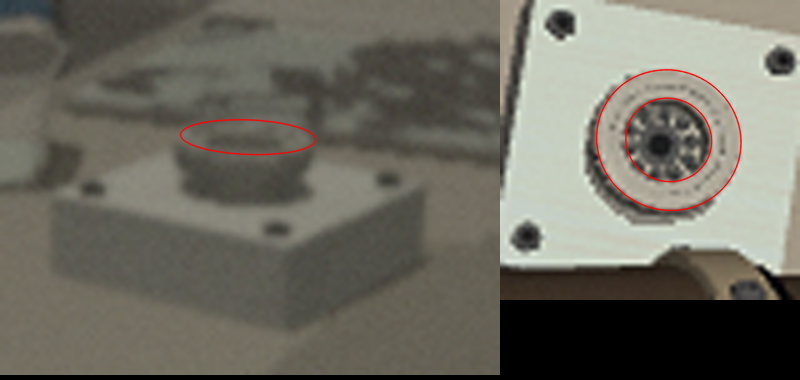

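The cup stands upright and well proud in the bore. In the top crop its rim matches the predicted circle, centred at (668,140), so its axis is near (0.5845, -0.193). The fingers are clear. Next I'll shut them and move to the rim's near side.

carry_out(
  rows=[
    [0,0,0,0,0,0],
    [0,0,0,0,0,0],
    [0,0,0,0,0,0],
    [0,0,0,0,0,0],
    [0,0,0,0,0,0],
    [-0.06,0,0,0,0,0],
    [-0.12,0,0,0,0,0],
    [-0.128,-0.0007,0,0,0,0],
  ],
  grip=-1,
)

```text
clock: 11.4
tool_pos: [0.5553, -0.1934, 0.1927]
orientation: [-180.0, -0.1, -180.0]
force: [-1.0, -0.3, -0.5]
opening: 0.0136
gripper_force: 0.0
```

carry_out(
  rows=[
    [0,0,0.05,0,0,0],
    [0,0,0.1,0,0,0],
    [0,0,0.12,0,0,0],
    [0,0,0.123,0,0,0],
    [0,0,0.123,0,0,0],
    [0,0,0.123,0,0,0],
  ],
)

```text
clock: 12.15
tool_pos: [0.5532, -0.1935, 0.0725]
orientation: [-180.0, 0.1, -180.0]
force: [0.9, -0.0, 0.4]
opening: 0.0002
gripper_force: 0.0
```

```bash
python3 -c "
from h import *
o=telemetry.get_obs();print(o['tool_pos'],o['opening'],o['force'])"
```

```text
[ 0.55317059 -0.19354321  0.07249312] 0.0002205783424824799 [ 0.91739281 -0.02837887  0.37596633]
```

carry_out(
  rows=[
    [0,0,0.003,0,0,0],
    [0,0,0.005,0,0,0],
    [0,0,0.006,0,0,0],
    [0,0,0.0065,0,0,0],
    [0,0,0.0065,0,0,0],
  ],
)

```text
clock: 12.78
tool_pos: [0.552, -0.1936, 0.0649]
orientation: [-180.0, -0.0, -180.0]
force: [-2.5, 0.4, 5.1]
opening: 0.0004
gripper_force: 2.5
```

carry_out(
  rows=[
    [0,0,0.0004,0,0,0],
    [0,0,0.0008,0,0,0],
    [0,0,0.0008,0,0,0],
  ],
)

```text
clock: 13.15
tool_pos: [0.5516, -0.1936, 0.0642]
orientation: [-180.0, -0.1, -180.0]
force: [-3.6, 0.6, 5.8]
opening: 0.0007
gripper_force: 3.4
```

carry_out(
  rows=[
    [0,0,-0.007,0,0,0],
    [-0.04,0,-0.008,0,0,0],
    [-0.062,0,-0.008,0,0,0],
    [-0.062,0,-0.005,0,0,0],
    [-0.062,0,-0.002,0,0,0],
    [-0.062,0,-0.001,0,0,0],
    [-0.062,0,0,0,0,0],
    [-0.062,0,0,0,0,0],
  ],
)

```text
clock: 14.15
tool_pos: [0.6146, -0.1935, 0.0646]
orientation: [-180.0, 0.1, -180.0]
force: [0.5, 1.0, 4.9]
opening: 0.0003
gripper_force: 2.4
```

carry_out(
  rows=[
    [0,0,-0.007,0,0,0],
    [0.015,0.018,-0.008,0,0,0],
    [0.031,0.036,-0.008,0,0,0],
    [0.031,0.036,-0.005,0,0,0],
    [0.031,0.036,-0.002,0,0,0],
    [0.031,0.036,-0.001,0,0,0],
    [0.031,0.036,0.0003,0,0,0],
    [0.031,0.036,0.0003,0,0,0],
  ],
)

```text
clock: 15.15
tool_pos: [0.5838, -0.1574, 0.0638]
orientation: [180.0, 0.0, 180.0]
force: [-2.5, 3.1, 5.1]
opening: 0.0005
gripper_force: 2.7
```

carry_out(
  rows=[
    [0,0,-0.007,0,0,0],
    [0,-0.036,-0.008,0,0,0],
    [0,-0.072,-0.008,0,0,0],
    [0,-0.072,-0.005,0,0,0],
    [0,-0.072,-0.002,0,0,0],
    [0,-0.072,-0.001,0,0,0],
    [0,-0.072,0,0,0,0],
    [0,-0.072,0,0,0,0],
  ],
)

```text
clock: 16.15
tool_pos: [0.5837, -0.2296, 0.0645]
orientation: [-179.9, 0.0, -179.9]
force: [-1.1, -4.5, 6.3]
opening: 0.0003
gripper_force: 3.0
```

carry_out(
  rows=[
    [0,0,-0.007,0,0,0],
    [0.015,0.018,-0.008,0,0,0],
    [0.031,0.036,-0.008,0,0,0],
    [0.031,0.036,-0.004,0,0,0],
    [0.031,0.036,-0.001,0,0,0],
    [0.031,0.036,0.0,0,0,0],
    [0.031,0.036,0.001,0,0,0],
    [0.031,0.036,0.001,0,0,0],
  ],
)

```text
clock: 17.15
tool_pos: [0.5519, -0.1938, 0.0627]
orientation: [180.0, -0.1, 180.0]
force: [-3.3, 2.4, 7.8]
opening: 0.0006
gripper_force: 3.9
```

carry_out(
  rows=[
    [0,0,-0.007,0,0,0],
    [-0.04,0,-0.008,0,0,0],
    [-0.062,0,-0.008,0,0,0],
    [-0.062,0,-0.005,0,0,0],
    [-0.062,0,-0.002,0,0,0],
    [-0.062,0,-0.001,0,0,0],
    [-0.062,0,0,0,0,0],
    [-0.062,0,0,0,0,0],
  ],
)

```text
clock: 18.15
tool_pos: [0.6152, -0.1936, 0.0639]
orientation: [-180.0, 0.2, -180.0]
force: [0.9, 0.7, 6.2]
opening: 0.0001
gripper_force: 2.9
```

carry_out(
  rows=[
    [0,0,-0.007,0,0,0],
    [0.015,0.018,-0.008,0,0,0],
    [0.031,0.036,-0.008,0,0,0],
    [0.031,0.036,-0.005,0,0,0],
    [0.031,0.036,-0.002,0,0,0],
    [0.031,0.036,-0.001,0,0,0],
    [0.031,0.036,0,0,0,0],
    [0.031,0.036,0,0,0,0],
  ],
)

```text
clock: 19.15
tool_pos: [0.5837, -0.1575, 0.063]
orientation: [180.0, 0.0, 180.0]
force: [-2.6, 3.0, 6.7]
opening: 0.0003
gripper_force: 3.6
```

carry_out(
  rows=[
    [0,0,-0.007,0,0,0],
    [0,-0.036,-0.008,0,0,0],
    [0,-0.072,-0.008,0,0,0],
    [0,-0.072,-0.005,0,0,0],
    [0,-0.072,-0.002,0,0,0],
    [0,-0.072,-0.001,0,0,0],
    [0,-0.072,0,0,0,0],
    [0,-0.072,0,0,0,0],
  ],
)

```text
clock: 20.15
tool_pos: [0.5836, -0.2295, 0.0635]
orientation: [-179.9, 0.0, -179.9]
force: [-2.3, -3.6, 6.7]
opening: 0.0004
gripper_force: 3.1
```

carry_out(
  rows=[
    [0,0,-0.007,0,0,0],
    [0.015,0.018,-0.008,0,0,0],
    [0.031,0.036,-0.008,0,0,0],
    [0.031,0.036,-0.004,0,0,0],
    [0.031,0.036,-0.001,0,0,0],
    [0.031,0.036,0.0003,0,0,0],
    [0.031,0.036,0.0014,0,0,0],
    [0.031,0.036,0.0014,0,0,0],
  ],
)

```text
clock: 21.15
tool_pos: [0.552, -0.1937, 0.0616]
orientation: [180.0, -0.1, 180.0]
force: [-5.7, 3.2, 9.8]
opening: 0.0002
gripper_force: 5.3
```

carry_out(
  rows=[
    [0,0,-0.007,0,0,0],
    [-0.04,0,-0.008,0,0,0],
    [-0.062,0,-0.008,0,0,0],
    [-0.062,0,-0.005,0,0,0],
    [-0.062,0,-0.002,0,0,0],
    [-0.062,0,-0.001,0,0,0],
    [-0.062,0,0,0,0,0],
    [-0.062,0,0,0,0,0],
  ],
)

```text
clock: 22.15
tool_pos: [0.6161, -0.1938, 0.0633]
orientation: [-179.9, 0.3, -180.0]
force: [1.5, 0.8, 9.7]
opening: 0.0
gripper_force: 4.9
```

carry_out(
  rows=[
    [0,0,-0.007,0,0,0],
    [0.015,0.018,-0.008,0,0,0],
    [0.031,0.036,-0.008,0,0,0],
    [0.031,0.036,-0.005,0,0,0],
    [0.031,0.036,-0.002,0,0,0],
    [0.031,0.036,-0.001,0,0,0],
    [0.031,0.036,0,0,0,0],
    [0.031,0.036,0,0,0,0],
  ],
)

```text
clock: 23.15
tool_pos: [0.5838, -0.1574, 0.0619]
orientation: [180.0, 0.0, 180.0]
force: [-3.4, 5.6, 9.8]
opening: 0.0006
gripper_force: 5.3
```

carry_out(
  rows=[
    [0,0,-0.007,0,0,0],
    [0,-0.036,-0.008,0,0,0],
    [0,-0.072,-0.008,0,0,0],
    [0,-0.072,-0.005,0,0,0],
    [0,-0.072,-0.002,0,0,0],
    [0,-0.072,-0.001,0,0,0],
    [0,-0.072,0,0,0,0],
    [0,-0.072,0,0,0,0],
  ],
)

```text
clock: 24.15
tool_pos: [0.5836, -0.2303, 0.0627]
orientation: [-179.9, 0.0, -179.9]
force: [-3.9, -6.8, 10.2]
opening: 0.0004
gripper_force: 5.3
```

carry_out(
  rows=[
    [0,0,-0.007,0,0,0],
    [-0.015,0.018,-0.008,0,0,0],
    [-0.031,0.036,-0.008,0,0,0],
    [-0.031,0.036,-0.004,0,0,0],
    [-0.031,0.036,-0.001,0,0,0],
    [-0.031,0.036,0,0,0,0],
    [-0.031,0.036,0.001,0,0,0],
    [-0.031,0.036,0.001,0,0,0],
  ],
)

```text
clock: 25.15
tool_pos: [0.6171, -0.1924, 0.0619]
orientation: [180.0, 0.3, -179.9]
force: [1.3, 5.1, 9.8]
opening: 0.0004
gripper_force: 5.0
```

carry_out(
  rows=[
    [0,0,-0.007,0,0,0],
    [0.015,-0.018,-0.008,0,0,0],
    [0.031,-0.036,-0.008,0,0,0],
    [0.031,-0.036,-0.005,0,0,0],
    [0.031,-0.036,-0.002,0,0,0],
    [0.031,-0.036,-0.001,0,0,0],
    [0.031,-0.036,0,0,0,0],
    [0.031,-0.036,0,0,0,0],
  ],
)

```text
clock: 26.15
tool_pos: [0.583, -0.2311, 0.0615]
orientation: [-179.9, -0.0, -180.0]
force: [-5.1, -6.6, 11.9]
opening: 0.0005
gripper_force: 6.0
```

carry_out(
  rows=[
    [0,0,-0.007,0,0,0],
    [0.015,0.018,-0.008,0,0,0],
    [0.031,0.036,-0.008,0,0,0],
    [0.031,0.036,-0.005,0,0,0],
    [0.031,0.036,-0.002,0,0,0],
    [0.031,0.036,-0.001,0,0,0],
    [0.031,0.036,0,0,0,0],
    [0.031,0.036,0,0,0,0],
  ],
)

```text
clock: 27.15
tool_pos: [0.5515, -0.1937, 0.0605]
orientation: [180.0, -0.1, 180.0]
force: [-6.6, 3.6, 12.2]
opening: 0.0008
gripper_force: 6.3
```

carry_out(
  rows=[
    [0,0,-0.007,0,0,0],
    [-0.015,0.018,-0.008,0,0,0],
    [-0.031,0.036,-0.008,0,0,0],
    [-0.031,0.036,-0.004,0,0,0],
    [-0.031,0.036,-0.001,0,0,0],
    [-0.031,0.036,0,0,0,0],
    [-0.031,0.036,0,0,0,0],
  ],
)

```text
clock: 28.02
tool_pos: [0.5848, -0.1561, 0.0611]
orientation: [179.9, 0.2, -179.9]
force: [-1.3, 7.9, 9.4]
opening: 0.0006
gripper_force: 4.6
```

carry_out(
  rows=[
    [0,0,-0.007,0,0,0],
    [-0.015,-0.018,-0.008,0,0,0],
    [-0.031,-0.036,-0.008,0,0,0],
    [-0.031,-0.036,-0.004,0,0,0],
    [-0.031,-0.036,-0.001,0,0,0],
    [-0.031,-0.036,0.0005,0,0,0],
    [-0.031,-0.036,0.0017,0,0,0],
    [-0.031,-0.036,0.0017,0,0,0],
  ],
)

```text
clock: 29.02
tool_pos: [0.6156, -0.1939, 0.0606]
orientation: [-179.9, 0.2, -179.9]
force: [0.5, -2.5, 11.4]
opening: 0.0004
gripper_force: 5.5
```

carry_out(
  rows=[
    [0,0,-0.007,0,0,0],
    [0.03,0,-0.008,0,0,0],
    [0.062,0,-0.008,0,0,0],
    [0.062,0,-0.005,0,0,0],
    [0.062,0,-0.002,0,0,0],
    [0.062,0,-0.001,0,0,0],
    [0.062,0,-0.0003,0,0,0],
    [0.062,0,-0.0003,0,0,0],
  ],
)

```text
clock: 30.02
tool_pos: [0.5514, -0.1935, 0.0595]
orientation: [-180.0, -0.2, -180.0]
force: [-7.9, 1.6, 16.7]
opening: 0.0007
gripper_force: 8.3
```

carry_out(
  rows=[
    [0,0,-0.007,0,0,0],
    [-0.015,-0.018,-0.008,0,0,0],
    [-0.031,-0.036,-0.008,0,0,0],
    [-0.031,-0.036,-0.005,0,0,0],
    [-0.031,-0.036,-0.002,0,0,0],
    [-0.031,-0.036,-0.001,0,0,0],
    [-0.031,-0.036,0.0002,0,0,0],
    [-0.031,-0.036,0.0002,0,0,0],
  ],
)

```text
clock: 31.02
tool_pos: [0.5839, -0.2297, 0.0601]
orientation: [-179.9, 0.1, -179.9]
force: [-1.8, -1.5, 10.1]
opening: 0.0005
gripper_force: 5.0
```

carry_out(
  rows=[
    [0,0,-0.007,0,0,0],
    [0,0.036,-0.008,0,0,0],
    [0,0.072,-0.008,0,0,0],
    [0,0.072,-0.005,0,0,0],
    [0,0.072,-0.002,0,0,0],
    [0,0.072,-0.001,0,0,0],
    [0,0.072,-0.0001,0,0,0],
    [0,0.072,-0.0001,0,0,0],
  ],
)

```text
clock: 32.02
tool_pos: [0.5837, -0.157, 0.0599]
orientation: [179.9, 0.1, 180.0]
force: [-4.5, 10.7, 15.1]
opening: 0.0006
gripper_force: 7.7
```

carry_out(
  rows=[
    [0,0,-0.007,0,0,0],
    [-0.015,-0.018,-0.008,0,0,0],
    [-0.031,-0.036,-0.008,0,0,0],
    [-0.031,-0.036,-0.004,0,0,0],
    [-0.031,-0.036,-0.001,0,0,0],
    [-0.031,-0.036,0.0005,0,0,0],
    [-0.031,-0.036,0.0018,0,0,0],
    [-0.031,-0.036,0.0018,0,0,0],
  ],
)

```text
clock: 33.02
tool_pos: [0.616, -0.1946, 0.0594]
orientation: [-179.9, 0.3, -179.9]
force: [0.7, -3.2, 13.0]
opening: 0.0006
gripper_force: 6.4
```

carry_out(
  rows=[
    [0,0,-0.007,0,0,0],
    [0.03,0,-0.008,0,0,0],
    [0.062,0,-0.008,0,0,0],
    [0.062,0,-0.005,0,0,0],
    [0.062,0,-0.002,0,0,0],
    [0.062,0,-0.001,0,0,0],
    [0.062,0,-0.0003,0,0,0],
    [0.062,0,-0.0003,0,0,0],
  ],
)

```text
clock: 34.02
tool_pos: [0.5495, -0.1938, 0.0578]
orientation: [-180.0, -0.3, -180.0]
force: [-13.1, 2.0, 19.3]
opening: 0.0001
gripper_force: 10.1
```

carry_out(
  rows=[
    [0,0,-0.007,0,0,0],
    [-0.015,-0.018,-0.008,0,0,0],
    [-0.031,-0.036,-0.008,0,0,0],
    [-0.031,-0.036,-0.005,0,0,0],
    [-0.031,-0.036,-0.002,0,0,0],
    [-0.031,-0.036,-0.001,0,0,0],
    [-0.031,-0.036,0.0002,0,0,0],
    [-0.031,-0.036,0.0002,0,0,0],
  ],
)

```text
clock: 35.02
tool_pos: [0.5839, -0.2298, 0.0586]
orientation: [-179.9, 0.1, -179.9]
force: [-2.6, -3.5, 9.9]
opening: 0.0005
gripper_force: 5.2
```

carry_out(
  rows=[
    [0,0,-0.007,0,0,0],
    [0,0.036,-0.008,0,0,0],
    [0,0.072,-0.008,0,0,0],
    [0,0.072,-0.005,0,0,0],
    [0,0.072,-0.002,0,0,0],
    [0,0.072,-0.001,0,0,0],
    [0,0.072,-0.0001,0,0,0],
    [0,0.072,-0.0001,0,0,0],
  ],
)

```text
clock: 36.02
tool_pos: [0.5837, -0.1567, 0.0586]
orientation: [179.9, 0.1, 180.0]
force: [-5.4, 12.6, 16.9]
opening: 0.0005
gripper_force: 8.6
```

carry_out(
  rows=[
    [0,0,-0.007,0,0,0],
    [-0.015,-0.018,-0.008,0,0,0],
    [-0.031,-0.036,-0.008,0,0,0],
    [-0.031,-0.036,-0.004,0,0,0],
    [-0.031,-0.036,-0.001,0,0,0],
    [-0.031,-0.036,0.0007,0,0,0],
    [-0.031,-0.036,0.002,0,0,0],
    [-0.031,-0.036,0.002,0,0,0],
  ],
)

```text
clock: 37.02
tool_pos: [0.6163, -0.1948, 0.058]
orientation: [-179.9, 0.3, -179.9]
force: [-0.5, -3.1, 15.6]
opening: 0.0003
gripper_force: 7.7
```

carry_out(
  rows=[
    [0,0,-0.007,0,0,0],
    [0.03,0,-0.008,0,0,0],
    [0.061,0,-0.008,0,0,0],
    [0.061,0,-0.006,0,0,0],
    [0.061,0,-0.003,0,0,0],
    [0.061,0,-0.002,0,0,0],
    [0.061,0,-0.0013,0,0,0],
    [0.061,0,-0.0013,0,0,0],
  ],
)

```text
clock: 38.02
tool_pos: [0.5524, -0.1938, 0.0572]
orientation: [-180.0, -0.2, -180.0]
force: [-9.5, 1.7, 17.9]
opening: 0.0005
gripper_force: 8.9
```

carry_out(
  rows=[
    [0,0,-0.007,0,0,0],
    [-0.015,-0.018,-0.008,0,0,0],
    [-0.03,-0.036,-0.008,0,0,0],
    [-0.03,-0.036,-0.004,0,0,0],
    [-0.03,-0.036,-0.001,0,0,0],
    [-0.03,-0.036,0,0,0,0],
    [-0.03,-0.036,0.0007,0,0,0],
    [-0.03,-0.036,0.0007,0,0,0],
  ],
)

```text
clock: 39.02
tool_pos: [0.5841, -0.23, 0.0574]
orientation: [-179.9, 0.1, -179.9]
force: [-2.1, -4.1, 11.5]
opening: 0.0007
gripper_force: 6.0
```

carry_out(
  rows=[
    [0,0,-0.007,0,0,0],
    [0,0.036,-0.008,0,0,0],
    [0,0.071,-0.008,0,0,0],
    [0,0.071,-0.005,0,0,0],
    [0,0.071,-0.002,0,0,0],
    [0,0.071,-0.001,0,0,0],
    [0,0.071,-0.0002,0,0,0],
    [0,0.071,-0.0002,0,0,0],
  ],
)

```text
clock: 40.02
tool_pos: [0.5836, -0.1578, 0.0574]
orientation: [179.9, 0.1, 180.0]
force: [-5.3, 10.8, 17.8]
opening: 0.0007
gripper_force: 8.3
```

carry_out(
  rows=[
    [0,0,-0.007,0,0,0],
    [-0.015,-0.018,-0.008,0,0,0],
    [-0.031,-0.035,-0.008,0,0,0],
    [-0.031,-0.035,-0.004,0,0,0],
    [-0.031,-0.035,-0.001,0,0,0],
    [-0.031,-0.035,0.0007,0,0,0],
    [-0.031,-0.035,0.002,0,0,0],
    [-0.031,-0.035,0.0021,0,0,0],
  ],
)

```text
clock: 41.02
tool_pos: [0.616, -0.1946, 0.0565]
orientation: [-179.9, 0.3, -179.9]
force: [-0.5, -3.5, 14.6]
opening: 0.0002
gripper_force: 7.5
```

carry_out(
  rows=[
    [0,0,-0.007,0,0,0],
    [0.03,0,-0.008,0,0,0],
    [0.061,0,-0.008,0,0,0],
    [0.061,0,-0.006,0,0,0],
    [0.061,0,-0.003,0,0,0],
    [0.061,0,-0.002,0,0,0],
    [0.061,0,-0.001,0,0,0],
    [0.061,0,-0.001,0,0,0],
  ],
)

```text
clock: 42.02
tool_pos: [0.5516, -0.1939, 0.0554]
orientation: [-180.0, -0.2, -180.0]
force: [-10.4, 0.5, 17.3]
opening: -0.0
gripper_force: 9.1
```

carry_out(
  rows=[
    [0,0,-0.007,0,0,0],
    [-0.015,-0.018,-0.008,0,0,0],
    [-0.03,-0.036,-0.008,0,0,0],
    [-0.03,-0.036,-0.004,0,0,0],
    [-0.03,-0.036,-0.001,0,0,0],
    [-0.03,-0.036,0,0,0,0],
    [-0.03,-0.036,0.0006,0,0,0],
    [-0.03,-0.036,0.0006,0,0,0],
  ],
)

```text
clock: 43.02
tool_pos: [0.5841, -0.2298, 0.0558]
orientation: [-179.9, 0.1, -179.9]
force: [-0.4, -2.7, 10.3]
opening: 0.0002
gripper_force: 5.3
```

carry_out(
  rows=[
    [0,0,-0.007,0,0,0],
    [0,0.036,-0.008,0,0,0],
    [0,0.071,-0.008,0,0,0],
    [0,0.071,-0.005,0,0,0],
    [0,0.071,-0.002,0,0,0],
    [0,0.071,-0.001,0,0,0],
    [0,0.071,-0.0002,0,0,0],
    [0,0.071,-0.0002,0,0,0],
  ],
)

```text
clock: 44.02
tool_pos: [0.5837, -0.1579, 0.0559]
orientation: [179.9, 0.1, 180.0]
force: [-5.5, 11.5, 16.0]
opening: 0.0002
gripper_force: 7.9
```

carry_out(
  rows=[
    [0,0,-0.007,0,0,0],
    [-0.015,-0.018,-0.008,0,0,0],
    [-0.031,-0.035,-0.008,0,0,0],
    [-0.031,-0.035,-0.004,0,0,0],
    [-0.031,-0.035,-0.001,0,0,0],
    [-0.031,-0.035,0.0007,0,0,0],
    [-0.031,-0.035,0.002,0,0,0],
    [-0.031,-0.035,0.002,0,0,0],
  ],
)

```text
clock: 45.02
tool_pos: [0.6159, -0.1946, 0.055]
orientation: [-179.9, 0.2, -179.9]
force: [-1.0, -3.9, 13.8]
opening: 0.0003
gripper_force: 7.0
```

carry_out(
  rows=[
    [0,0,-0.007,0,0,0],
    [0.03,0,-0.008,0,0,0],
    [0.061,0,-0.008,0,0,0],
    [0.061,0,-0.006,0,0,0],
    [0.061,0,-0.003,0,0,0],
    [0.061,0,-0.002,0,0,0],
    [0.061,0,-0.001,0,0,0],
    [0.061,0,-0.001,0,0,0],
  ],
)

```text
clock: 46.02
tool_pos: [0.5522, -0.1938, 0.0541]
orientation: [-180.0, -0.2, -180.0]
force: [-9.3, 0.9, 17.2]
opening: 0.0007
gripper_force: 8.8
```

carry_out(
  rows=[
    [0,0,-0.007,0,0,0],
    [-0.015,-0.018,-0.008,0,0,0],
    [-0.03,-0.036,-0.008,0,0,0],
    [-0.03,-0.036,-0.004,0,0,0],
    [-0.03,-0.036,-0.001,0,0,0],
    [-0.03,-0.036,0,0,0,0],
    [-0.03,-0.036,0.0006,0,0,0],
    [-0.03,-0.036,0.0006,0,0,0],
  ],
)

```text
clock: 47.02
tool_pos: [0.5841, -0.2298, 0.0543]
orientation: [-179.9, 0.1, -179.9]
force: [-1.5, -2.5, 10.9]
opening: 0.0003
gripper_force: 5.3
```

carry_out(
  rows=[
    [0,0,-0.007,0,0,0],
    [0,0.036,-0.008,0,0,0],
    [0,0.071,-0.008,0,0,0],
    [0,0.071,-0.005,0,0,0],
    [0,0.071,-0.002,0,0,0],
    [0,0.071,-0.001,0,0,0],
    [0,0.071,-0.0002,0,0,0],
    [0,0.071,-0.0002,0,0,0],
  ],
)

```text
clock: 48.02
tool_pos: [0.5837, -0.1579, 0.0543]
orientation: [179.9, 0.1, 180.0]
force: [-4.2, 10.6, 16.3]
opening: 0.0004
gripper_force: 7.6
```

carry_out(
  rows=[
    [0,0,-0.007,0,0,0],
    [-0.015,-0.018,-0.008,0,0,0],
    [-0.031,-0.035,-0.008,0,0,0],
    [-0.031,-0.035,-0.004,0,0,0],
    [-0.031,-0.035,-0.001,0,0,0],
    [-0.031,-0.035,0.0005,0,0,0],
    [-0.031,-0.035,0.0014,0,0,0],
    [-0.031,-0.035,0.0014,0,0,0],
  ],
)

```text
clock: 49.02
tool_pos: [0.6154, -0.1947, 0.0542]
orientation: [-179.9, 0.2, -179.9]
force: [-2.6, -3.2, 15.7]
opening: 0.0001
gripper_force: 7.7
```

carry_out(
  rows=[
    [0,0,-0.007,0,0,0],
    [0.03,0,-0.008,0,0,0],
    [0.061,0,-0.008,0,0,0],
    [0.061,0,-0.006,0,0,0],
    [0.061,0,-0.003,0,0,0],
    [0.061,0,-0.002,0,0,0],
    [0.061,0,-0.0012,0,0,0],
    [0.061,0,-0.0012,0,0,0],
  ],
)

```text
clock: 50.02
tool_pos: [0.5535, -0.1935, 0.054]
orientation: [-180.0, -0.0, -180.0]
force: [-8.0, 3.2, 18.5]
opening: 0.0006
gripper_force: 9.4
```

carry_out(
  rows=[
    [0,0,-0.007,0,0,0],
    [-0.015,-0.018,-0.008,0,0,0],
    [-0.03,-0.036,-0.008,0,0,0],
    [-0.03,-0.036,-0.004,0,0,0],
    [-0.03,-0.036,-0.001,0,0,0],
    [-0.03,-0.036,0,0,0,0],
    [-0.03,-0.036,0.0008,0,0,0],
    [-0.03,-0.036,0.0008,0,0,0],
  ],
)

```text
clock: 51.02
tool_pos: [0.584, -0.2299, 0.0539]
orientation: [-179.9, 0.1, -179.9]
force: [-3.4, -2.7, 13.2]
opening: 0.0002
gripper_force: 6.9
```

carry_out(
  rows=[
    [0,0,-0.007,0,0,0],
    [0,0.036,-0.008,0,0,0],
    [0,0.071,-0.008,0,0,0],
    [0,0.071,-0.005,0,0,0],
    [0,0.071,-0.002,0,0,0],
    [0,0.071,-0.001,0,0,0],
    [0,0.071,-0.0003,0,0,0],
    [0,0.071,-0.0003,0,0,0],
  ],
)

```text
clock: 52.02
tool_pos: [0.5835, -0.1577, 0.0537]
orientation: [179.9, 0.1, 180.0]
force: [-6.2, 12.4, 17.4]
opening: 0.0004
gripper_force: 9.0
```

carry_out(
  rows=[
    [0,0,-0.007,0,0,0],
    [-0.015,-0.018,-0.008,0,0,0],
    [-0.031,-0.035,-0.008,0,0,0],
    [-0.031,-0.035,-0.004,0,0,0],
    [-0.031,-0.035,-0.001,0,0,0],
    [-0.031,-0.035,0.0005,0,0,0],
    [-0.031,-0.035,0.0013,0,0,0],
    [-0.031,-0.035,0.0013,0,0,0],
  ],
)

```text
clock: 53.02
tool_pos: [0.6148, -0.1948, 0.054]
orientation: [-179.9, 0.1, -179.9]
force: [-5.2, -2.6, 19.9]
opening: 0.0005
gripper_force: 10.4
```

carry_out(
  rows=[
    [0,0,-0.007,0,0,0],
    [0.03,0,-0.008,0,0,0],
    [0.061,0,-0.008,0,0,0],
    [0.061,0,-0.006,0,0,0],
    [0.061,0,-0.003,0,0,0],
    [0.061,0,-0.002,0,0,0],
    [0.061,0,-0.0016,0,0,0],
    [0.061,0,-0.0016,0,0,0],
  ],
)

```text
clock: 54.02
tool_pos: [0.5536, -0.1935, 0.054]
orientation: [-180.0, -0.0, -180.0]
force: [-7.4, 3.3, 20.3]
opening: -0.0
gripper_force: 10.0
```

carry_out(
  rows=[
    [0,0,-0.007,0,0,0],
    [-0.015,-0.018,-0.008,0,0,0],
    [-0.03,-0.036,-0.008,0,0,0],
    [-0.03,-0.036,-0.004,0,0,0],
    [-0.03,-0.036,-0.001,0,0,0],
    [-0.03,-0.036,0,0,0,0],
    [-0.03,-0.036,0.001,0,0,0],
    [-0.03,-0.036,0.0012,0,0,0],
  ],
)

```text
clock: 55.02
tool_pos: [0.5841, -0.2299, 0.0538]
orientation: [-179.9, 0.1, -179.9]
force: [-4.5, -0.8, 18.7]
opening: 0.0006
gripper_force: 9.4
```

carry_out(
  rows=[
    [0,0,-0.007,0,0,0],
    [0,0.036,-0.008,0,0,0],
    [0,0.071,-0.008,0,0,0],
    [0,0.071,-0.005,0,0,0],
    [0,0.071,-0.002,0,0,0],
    [0,0.071,-0.001,0,0,0],
    [0,0.071,-0.0006,0,0,0],
    [0,0.071,-0.0006,0,0,0],
  ],
)

```text
clock: 56.02
tool_pos: [0.5835, -0.1577, 0.0537]
orientation: [179.9, 0.1, 180.0]
force: [-6.9, 11.7, 20.8]
opening: -0.0
gripper_force: 10.2
```

All four sides now stop at z = 0.054, the fully-home height, and the force rises with no further travel. I'll retreat and check.

carry_out(
  rows=[
    [0,0,-0.01,0,0,0],
    [0,0,-0.05,0,0,0],
    [0,0,-0.1,0,0,0],
    [0.05,0,-0.14,0,0,0],
    [0.11,0,-0.14,0,0,0],
    [0.16,0,-0.14,0,0,0],
    [0.16,0,-0.14,0,0,0],
  ],
)

```text
clock: 56.9
tool_pos: [0.42, -0.1591, 0.1923]
orientation: [180.0, 0.0, 179.9]
force: [0.5, -0.3, -0.2]
opening: 0.0006
gripper_force: 0.0
```

Run:
```python
from h import *
b=viewer.snapshot("side");a=viewer.snapshot("top");o=telemetry.get_obs();print(o["tool_pos"],o["force"])
A=overlay("side",b,[],(285,140,100,75),5,"pics/_d.png")
B=overlay("top",a,[],(400,150,60,60),5,"pics/_e.png")
o=np.zeros((380,800,3),np.uint8);o[:375,:500]=A;o[:300,500:]=B;cv2.imwrite("pics/s5.png",o)
```

```text
[ 0.42328984 -0.15900886  0.19248007] [ 0.44395634 -0.13262275 -0.25673534]
```

View pics/s5.png

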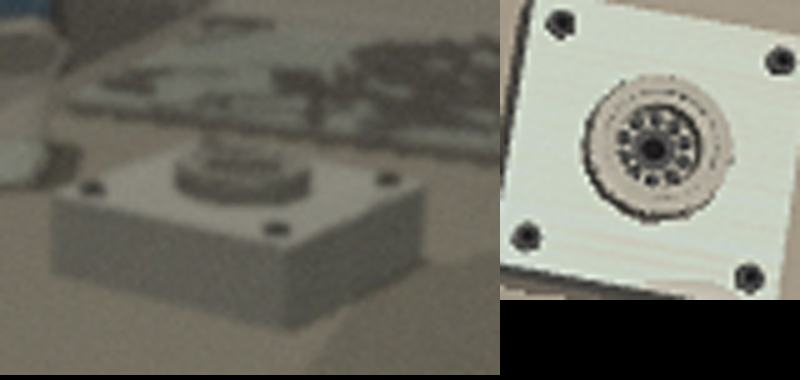

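The side crop shows the flange sitting flat on the block at (243,180). The top crop shows the cup square at (657,147) with no gap, and the robot is clear.

```bash
python3 -c "
from plant import workorder
print(workorder.close_job())"
```

```text
the job is handed in; nothing more can be done
None
```

The bearing cup is seated square with its flange home on the block and the job is handed in (about 57 s of the 72 s; highest vertical push read about 21 N, 24 N with sideways force, read only at the end of each move).

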